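# Plate the board, then hold the roll over it in the tongs

### The arm

A 7-joint arm with a two-finger parallel gripper is mounted at the origin on a cart in front of the work surface, level with it; the furniture and walls round the work are solid. World frame = base frame: x ahead of the robot, y to its left, z up, the work surface at z = 0. Lengths are in m, angles in rad, forces in N, time in s.
With the tool pointing down it reaches from about 0.425 to 0.925 m from the base axis. Payload 6.8 kg.
Tool frame: the origin (TCP) lies on the mounting face of the last link; the fingertips stand 173 mm ahead of it and the grasp point (between the pads) lies 155 mm ahead of it; z points along the fingers, y is the line along which they close (so a half turn about z gives the same grasp; the last joint's range is limited). The gripper opens to 85 mm and grips with 20 to 120 N. Pads are 22 mm wide; open, the fingers measure 114 mm over their backs; the gripper's body (76 mm by 85 mm) begins 54 mm behind the grasp point. The pads swing forward as they close: fully open they stand 13 mm farther back than shut.
Start: joints at [-1.333, 0.477, 0.022, 1.555, -0.011, 1.109, -0.083], TCP at [0.229, 0.635, 0.405] pointing down, gripper open.
Joint ranges: [-2.96, 2.96], [-0.34, 2.1], [-1.41, 1.46], [0.24, 2.44], [-1.37, 4.51], [0.17, 1.92], [-2.96, 2.96]. Speed limits (rad/s): [2.39, 2.39, 3.14, 3.14, 3.14, 3.14, 3.14].

### API

Orientations are given as a unit quaternion [w, x, y, z].
In Python, from station import bot gives the robot as it stands. The module is installed in compiled form; this text tells all that it offers.
- The arm moves only by the shell command python3 -m pendant 'ROWS' [FORCE]. ROWS is JSON, a list of rows, each a list of 5 numbers: the finger opening in m, from 0 to 0.0854, then the shift along the tool's x, y, z in m, then the turn about the tool's z in degrees. In form: [[jaw, x, y, z, yaw], ...]. A call has 1 to 12 rows; each row shifts and turns the commanded pose from where the row before left it, along the tool's axes as they then stand; what a row does not reach is not made up. A row lasts 1/12 s, in which the tool goes at most 41.7 mm and 7.16 degrees, less where a joint would pass 70% of its speed; a pose out of reach is approached as far as the arm can. A call with a gripper value outside its range is refused whole. The fingers move at their own pace and stop on an object; FORCE is the grip in N (left out, the last holds). Time passes only in rows, so rows that do not move let the fingers close. It gives the time, the measured TCP pose, the force, the opening and the grip force at its end, in the units of the state.
- bot.get_obs(): the state, without advancing time (a new reading comes with each control period).
- bot.read_camera(name): name is "scene" or "top" or "wrist"; returns (picture, depth): 480x640x3 uint8, blue, green, red; 480x640 float32, m along the optical axis (not along the pixel's ray), 0 where there is no reading.
- bot.camera_model(name): a dict with "intrinsics" (3x3 intrinsics, pixels), "R" (3x3) and "t" (3): a world point X has camera coordinates R X + t. Camera axes: x right, y down, z forward; pixel columns grow to the right and rows downward; lengths in m; the calibration is good to about 2 mm. A picture is of the moment at which its call begins: read the wrist's pose just before it. camera_model takes no time and is no camera call; for the wrist camera it gives the pose at the moment of the call.
- bot.hand_in(): hands the job in; it is judged then, once.
Trained networks look in the newest picture that a camera, given by its name, has taken for a name from the list of things; names that differ only in an ending like _2 or _b are one class to them, and where a whole thing is asked for, a point or a joint stands for the part that bears it (a point fixed in the world has none). Each returns a list of dicts, best first, with "score" (0 to 1); they miss things now and then, are a little off and sometimes report something else, mostly with a low value. They report only what shows in the picture. A call takes as long as a camera call.
- bot.boxes_of(name, camera): "at" ([column, row] in pixels, amid what is visible of it).
- bot.trace(name, camera): "mask" (480x640 bool, what is visible of it) and "at" ([column, row] in pixels, amid what is visible of it).
- bot.pinpoint(name, camera): "at" ([column, row] in pixels: a listed point, or the origin of a listed thing).
The state is a dict: "t": time; "q": joint angles; "joint_vel": joint speeds; "joint_torque": joint torques, N m; "eef_pos": TCP position; "tool_rot": TCP orientation; "contact_force": force on the tool from outside, world axes, zero at the start; "torque": the same for the moment, N m; "gripper_width": opening from 0.0 (shut) to 1.0 (fully open); "grasp_force": force on a finger pad.
Only numpy, scipy, OpenCV 4.12 (cv2) and the standard library are available. Lean on these libraries where they do the work, as an engineer would, in place of code of your own. Each camera call takes 0.05 s, during which the arm holds its last target. There are 200 camera calls.

### The job

Finish a bread-roll order for the cook. Set the blue plate flat and square into the recess of the wooden serving board (the one with the handle) and let go of it; then pick up the kitchen tongs and with them, never with the robot's own fingers, take the golden roll with the pale cross cut off the cutting board. Finish holding it still and right way up in the squeezed tongs over the middle of the plate, clear of it by a few centimetres (no more than a hand's width), so that the cook can brush it with butter while the drips fall on the plate: keep holding, put nothing down, and leave the dark seeded roll, the butter tub and the salt shaker alone.

Things in the scene. Friction and masses are not known exactly. Their poses are not given: they have to be found in the camera images.
- plate: blue glazed rectangular plate with a low upright rim, 150 x 62 x 22 mm (rim wall 5 mm), about 0.2 kg, loose on the table. Origin: centre of its underside; x along its 150 mm length, z up. It can be gripped across its 62 mm width from above, fingers outside the rim; in the recess its upper 17 mm stand above the wood.
- serving_board: wooden serving board 196 x 104 x 17 mm with a short round-ended handle (about 67 mm more) at its -x end, does not move. A flat recess 155 x 67 mm and 5 mm deep is routed in the middle of the top (2.5 mm play all round the plate), its long side along x. Origin: centre of the underside of the 196 x 104 mm part, z up. The plate lies in it either way round.
- recess (a point): centre of the recess floor of the serving board, 12 mm above the table; the middle of the plate's underside belongs here. Same axes as the serving board.
- cutting_board: plain pale wooden cutting board 125 x 260 x 18 mm, does not move, carries the two rolls. Origin: centre of its underside; y along its 260 mm length, z up; top 18 mm above the origin.
- roll: hard crusted round bread roll, golden brown with a pale cross cut in its top: diameter 54 mm (widest from 13 to 21 mm above its base), 40 mm high, flat base, rigid, about 45 g; on the cutting board. Origin: centre of its base, z up. This one is wanted.
- seeded_roll: dark brown roll strewn with pale seeds, same size and shape as the other, on the same cutting board 11 to 15 cm from it (which is left and which right varies). To be left alone. Origin: centre of its base.
- tongs: kitchen tongs, 250 mm long with the pull ring, 0.14 kg, lying on edge, sprung open: two steel arms from a pivot pin, black grips, red tips, all 24 mm high; the arms swing level with the table. Origin: foot of the pivot pin, on the table; x from pivot to tips, y to the left arm, z up. Squeeze the black grips (42 to 122 mm ahead of the pivot) together from outside to close.
- tongs_grip (a point): point midway between the black grips, 85 mm ahead of the pivot, 12 mm above the underside, about the centre of mass. Axes as the tongs. Width over the grips here: 55 mm open. They push back 5 N at rest, 8 N at tip gap 54 mm; squeeze to 47 mm to lift them still open, with some 40 N to hold a roll.
- tongs_tip (a point): point midway between the red tips, 198 mm ahead of the pivot (113 mm ahead of tongs_grip), 12 mm above the underside. Axes as the tongs. Tips: flat upright faces from 180 to 216 mm ahead, 98 mm apart at rest; the gap closes 2.3 mm for each mm squeezed at tongs_grip.
- tongs_left (a joint): angle in rad by which each arm of the tongs is squeezed in: 0 sprung open, about 0.11 with the tips 54 mm apart, 0.20 the stop. Both arms move alike.
- deli_tub1: small deli tub of butter with a white lid, diameter 68 mm, 56 mm high, at the back of the table. Leave it alone. Origin: centre of its underside.
- salt_shaker: pale salt shaker with a perforated cap, diameter 44 mm, 86 mm high, at the back right. Leave it alone. Origin: centre of its underside.
- gn_pan: deep steel pan 325 x 176 x 150 mm (long side along x) with a few things in it, standing at the left edge of the table, does not move; an obstacle only, keep the arm above or clear of it. Origin: centre of its underside.

How it is judged:
By the outcome, as a careful person would: the job done as asked, in the order asked, and still so for the second after the job is handed in, while the arm keeps its last pose, push and grip.
It also fails if it takes over 58 s, if anything falls off the work surface, if the arm or the gripper's body presses on something with over 40 N, if the wrist force passes 120 N, or if a joint passes its speed limit or range.

## Working session

There is one attempt and no reset: what is moved stays moved. The work goes in short steps, Python scripts to look and compute and a shell command to move; the robot and the scene stay as the last step left them, time stands still between calls to the robot, and variables do not carry over. Pictures are saved under pics/ and viewed, at most 12 in all, crops included, and the job is handed in when it is done.

```bash
mkdir -p pics; cat > h.py <<'E'
import numpy as np,cv2
from station import bot
from scipy.spatial.transform import Rotation as Ro
def mod(c):
    m=bot.camera_model(c);return np.array(m["intrinsics"]),np.array(m["R"]),np.array(m["t"])
def onz(c,px,z,m=None):
    K,R,t=m or mod(c);d=R.T@np.linalg.inv(K)@np.array([px[0],px[1],1.]);o=-R.T@t
    return o+d*(z-o[2])/d[2]
def cloud(c,dep,mask,m=None):
    K,R,t=m or mod(c);v,u=np.nonzero(mask&(dep>0));z=dep[v,u]
    P=(np.linalg.inv(K)@np.stack([u,v,np.ones_like(u)])*z);return ((P.T-t)@R)
def tool():
    o=bot.get_obs();q=o["tool_rot"];R=Ro.from_quat([q[1],q[2],q[3],q[0]]).as_matrix()
    return np.array(o["eef_pos"]),R,o
E
python3 - <<'E'
from h import *
np.set_printoptions(precision=4,suppress=True)
p,R,o=tool();print(o["t"],p,R,o["gripper_width"])
for c in ["top","scene"]:
    im,d=bot.read_camera(c);cv2.imwrite(f"pics/{c}0.png",im);np.save(f"{c}d.npy",d)
    K,Rr,t=mod(c);print(c,-Rr.T@t,Rr[2])
    for n,z in [("plate",0),("recess",.012),("serving_board",0),("cutting_board",0),("roll",.018),("seeded_roll",.018),("tongs",0),("tongs_grip",.012),("tongs_tip",.012),("deli_tub1",0),("salt_shaker",0),("gn_pan",0)]:
        for r in bot.pinpoint(n,c)[:2]: print(n,round(r["score"],2),np.round(r["at"]),onz(c,r["at"],z))
print(bot.get_obs()["t"])
E
```

```text
0.0 [0.2287 0.6348 0.4037] [[-0.9408  0.3389 -0.0004]
 [ 0.3389  0.9408 -0.0018]
 [-0.0002 -0.0018 -1.    ]] 1.005107563178088
top [0.4257 0.0283 1.502 ] [ 0.1309  0.0116 -0.9913]
plate 0.59 [489. 292.] [ 0.5347 -0.3666  0.    ]
recess 0.96 [407. 276.] [ 0.5714 -0.1607  0.012 ]
serving_board 0.82 [411. 280.] [ 0.5622 -0.1723  0.    ]
cutting_board 0.8 [274. 242.] [0.6569 0.1697 0.    ]
roll 0.67 [304. 240.] [0.6585 0.0942 0.018 ]
roll 0.67 [439. 206.] [ 0.7478 -0.2429  0.018 ]
seeded_roll 0.65 [251. 234.] [0.673  0.2271 0.018 ]
seeded_roll 0.65 [272. 239.] [0.6606 0.1752 0.018 ]
tongs 0.8 [313. 316.] [0.4722 0.0709 0.    ]
tongs_grip 0.92 [280. 323.] [0.4536 0.1506 0.012 ]
deli_tub1 0.68 [367. 202.] [ 0.76   -0.0634  0.    ]
salt_shaker 0.76 [443. 206.] [ 0.7526 -0.2555  0.    ]
gn_pan 0.56 [152. 303.] [0.4997 0.4721 0.    ]
scene [-0.0373 -0.5652  0.6212] [ 0.6186  0.5697 -0.5411]
recess 0.69 [372. 297.] [ 0.5631 -0.1634  0.012 ]
serving_board 0.7 [372. 300.] [ 0.5667 -0.1615  0.    ]
roll 0.79 [311. 234.] [0.6558 0.0984 0.018 ]
seeded_roll 0.8 [278. 213.] [0.6778 0.2446 0.018 ]
tongs 0.95 [264. 278.] [0.4674 0.0709 0.    ]
tongs_grip 0.96 [237. 266.] [0.4474 0.1444 0.012 ]
tongs_tip 0.57 [200. 255.] [0.4176 0.2499 0.012 ]
deli_tub1 0.86 [387. 244.] [ 0.768  -0.0624  0.    ]
salt_shaker 0.64 [456. 278.] [ 0.752 -0.261  0.   ]
gn_pan 0.58 [178. 216.] [0.5017 0.477  0.    ]
1.3
```

View pics/top0.png

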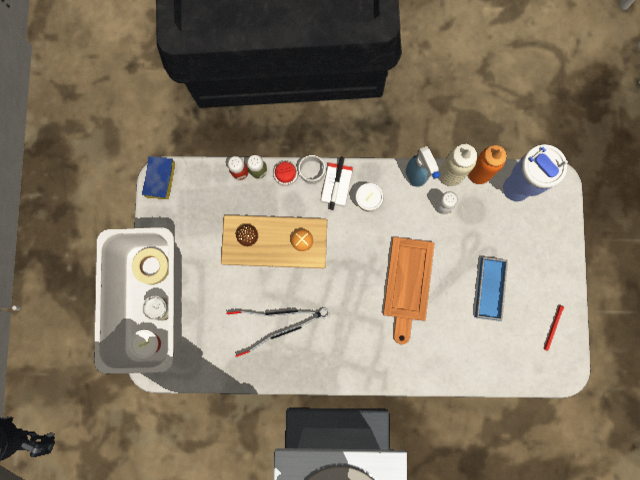

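The top view shows the plate at about (490,288), the serving board at (408,278) with its handle toward the bottom, the tongs' pivot at (321,313) with the tips at (233,311) and (241,353), the golden roll at (302,239) and the seeded roll at (247,235). Next I'll fit the orientations and work out the path.

```bash
cat >> h.py <<'E'
def rect(c,n,zlo,zhi,pic=None):
    m=mod(c);im,d=bot.read_camera(c) if pic is None else pic
    rs=bot.trace(n,c)
    if not rs: return None
    P=cloud(c,d,rs[0]["mask"],m);s=(P[:,2]>zlo)&(P[:,2]<zhi);P=P[s]
    r=cv2.minAreaRect(P[:,:2].astype(np.float32)*1000);b=cv2.boxPoints(r)
    e=max((b[1]-b[0],b[2]-b[1]),key=np.linalg.norm)
    return n,round(rs[0]["score"],2),np.round(r[0],1),np.round(r[1],1),"long-axis deg %.1f"%(np.degrees(np.arctan2(e[1],e[0]))%180),"n",len(P)
def go(gx,gy,z,yaw):
    "shift in tool axes to bring TCP to world xyz; and yaw turn so tool x points at yaw (deg)"
    p,R,o=tool();a=np.degrees(np.arctan2(R[1,0],R[0,0]))
    d=np.array([gx,gy,z])-p
    print("now",p.round(4),"yaw %.1f"%a,"tool shift",(R.T@d).round(4),"turn about tool z (sign: +=cw from above) %.1f"%(-((yaw-a+180)%360-180)),"tilt",R[:2,2].round(4))
E
python3 - <<'E'
from h import *
np.set_printoptions(precision=4,suppress=True)
pic=bot.read_camera("top")
for n,a,b in [("plate",.012,.04),("serving_board",.008,.03),("cutting_board",.01,.03),("roll",.03,.07),("seeded_roll",.03,.07)]: print(rect("top",n,a,b,pic))
go(.45,.25,.38,107)
K,Rw,t=mod("wrist");p,R,o=tool();C=-Rw.T@t
print("cam in tool",R.T@(C-p),"cam axes in tool\n",R.T@Rw.T,K[0,0])
E
```

```text
('plate', 0.68, array([ 543.7, -368.3]), array([ 63.9, 149.9]), 'long-axis deg 172.6', 'n', 462)
('serving_board', 0.89, array([ 537.1, -161.7]), array([104.9, 262.4]), 'long-axis deg 172.8', 'n', 3601)
('cutting_board', 0.86, array([656.9, 169.5]), array([260.2, 126. ]), 'long-axis deg 88.4', 'n', 4317)
('roll', 0.63, array([655.9,  96.8]), array([48.5, 52.5]), 'long-axis deg 137.4', 'n', 359)
('seeded_roll', 0.59, array([666.9, 233.8]), array([51.4, 52.9]), 'long-axis deg 109.1', 'n', 378)
now [0.2288 0.635  0.4047] yaw 160.2 tool shift [-0.3386 -0.2873  0.0247] turn about tool z (sign: +=cw from above) 53.2 tilt [ 0. -0.]
cam in tool [0.0805 0.0002 0.0311] cam axes in tool
 [[-0.0005 -0.9501 -0.3119]
 [ 1.     -0.0005 -0.0003]
 [ 0.0001 -0.3119  0.9501]] 368.2017915013439
```

```bash
python3 -m pendant '[[0.085,-0.031,-0.026,0,0],[0.085,-0.031,-0.026,0,0],[0.085,-0.031,-0.026,0,0],[0.085,-0.031,-0.026,0,0],[0.085,-0.031,-0.026,0,0],[0.085,-0.031,-0.026,0,0],[0.085,-0.031,-0.026,0,0],[0.085,-0.031,-0.026,0,0],[0.085,-0.031,-0.026,0,0],[0.085,-0.031,-0.026,0,0],[0.085,-0.031,-0.026,0,0]]' && python3 -c "
from h import *
go(.53,-.37,.34,-7.3)"
```

```text
t: 2.52
eef_pos: [0.4533, 0.2485, 0.4051]
tool_rot: [0.0, 0.172, 0.985, 0.0]
contact_force: [1.2, 0.3, -0.5]
gripper_width: 0.997
grasp_force: 0.0
now [0.4533 0.2485 0.4051] yaw 160.2 tool shift [-0.2818 -0.5559  0.0647] turn about tool z (sign: +=cw from above) 167.5 tilt [0.0006 0.0007]
```

```bash
python3 -m pendant '[[0.085,-0.018,-0.036,0.004,0],[0.085,-0.018,-0.036,0.004,0],[0.085,-0.018,-0.036,0.004,0],[0.085,-0.018,-0.036,0.004,0],[0.085,-0.018,-0.036,0.004,0],[0.085,-0.018,-0.036,0.004,0],[0.085,-0.018,-0.036,0.004,0],[0.085,-0.018,-0.036,0.004,0],[0.085,-0.018,-0.036,0.004,0],[0.085,-0.018,-0.036,0.004,0],[0.085,-0.018,-0.036,0.004,0],[0.085,-0.018,-0.036,0.004,0]]' && python3 -m pendant '[[0.085,-0.018,-0.036,0.004,0],[0.085,-0.018,-0.036,0.004,0],[0.085,-0.018,-0.036,0.004,0],[0.085,-0.012,-0.02,0.004,7],[0.085,0,0,0,7],[0.085,0,0,0,7],[0.085,0,0,0,7],[0.085,0,0,0,7],[0.085,0,0,0,7],[0.085,0,0,0,7],[0.085,0,0,0,7],[0.085,0,0,0,7]]' && python3 -m pendant '[[0.085,0,0,0,7],[0.085,0,0,0,7],[0.085,0,0,0,7],[0.085,0,0,0,7],[0.085,0,0,0,7],[0.085,0,0,0,7],[0.085,0,0,0,7],[0.085,0,0,0,7],[0.085,0,0,0,7],[0.085,0,0,0,7],[0.085,0,0,0,7],[0.085,0,0,0,7]]' && python3 - <<'E'
from h import *
go(.5437,-.3683,.3,-7.3)
im,d=pic=bot.read_camera("wrist");cv2.imwrite("pics/w1.png",im)
print(rect("wrist","plate",.012,.04,pic));print(rect("wrist","serving_board",.008,.03,pic))
E
```

```text
t: 3.52
eef_pos: [0.5094, -0.2311, 0.3567]
tool_rot: [0.0, 0.172, 0.985, 0.0]
contact_force: [1.1, 0.5, 0.8]
gripper_width: 0.994
grasp_force: 0.0
t: 4.52
eef_pos: [0.5283, -0.3719, 0.3407]
tool_rot: [0.0, 0.664, 0.748, 0.0]
contact_force: [-0.1, 0.0, 0.3]
gripper_width: 0.995
grasp_force: 0.0
t: 5.52
eef_pos: [0.5285, -0.3718, 0.3407]
tool_rot: [-0.0, 0.994, 0.112, 0.0]
contact_force: [0.1, 0.1, -0.7]
gripper_width: 0.991
grasp_force: 0.0
now [ 0.5285 -0.3718  0.3407] yaw 12.9 tool shift [0.0156 0.     0.0407] turn about tool z (sign: +=cw from above) 20.2 tilt [0.0003 0.0003]
('plate', 0.79, array([ 543.2, -367.5]), array([ 62.2, 149.9]), 'long-axis deg 172.6', 'n', 3605)
('serving_board', 0.56, array([ 532.7, -162.6]), array([101.6, 260. ]), 'long-axis deg 173.0', 'n', 34393)
```

View pics/w1.png

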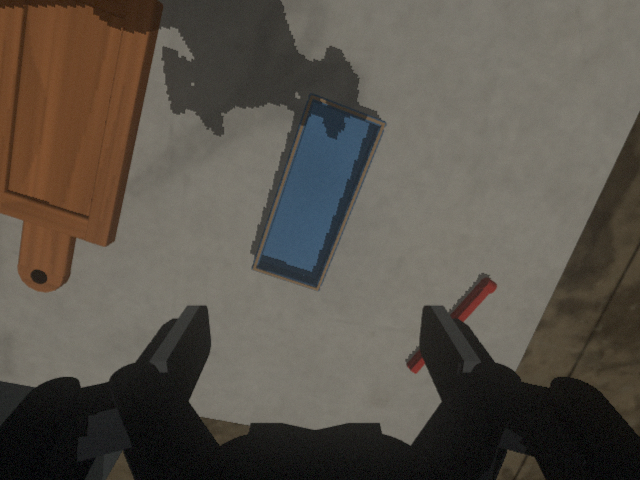

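The wrist view shows the plate upright, with corners at about (312,95), (385,125), (320,290) and (253,268), and nothing around it. Now I turn and descend.

```bash
python3 -m pendant '[[0.085,0,0,0,6.8],[0.085,0,0,0,6.8],[0.085,0,0,0,6.7],[0.085,0.015,-0.002,0.03,0],[0.085,0,0,0.03,0],[0.085,0,0,0.03,0],[0.085,0,0,0.02,0],[0.085,0,0,0,0]]' 30 && python3 -c "
from h import *
go(.5435,-.3678,.177,-7.4)"
```

```text
t: 6.33
eef_pos: [0.5426, -0.3703, 0.2262]
tool_rot: [-0.002, 0.998, -0.06, -0.003]
contact_force: [-0.0, 0.4, 0.3]
gripper_width: 0.993
grasp_force: 0.0
now [ 0.5426 -0.3703  0.2262] yaw -6.9 tool shift [ 0.0009 -0.0024  0.0492] turn about tool z (sign: +=cw from above) 0.5 tilt [-0.0051  0.0048]
```

```bash
python3 -m pendant '[[0.085,0.001,-0.0025,0.02,0.5],[0.085,0,0,0.02,0],[0.085,0,0,0.009,0],[0.085,0,0,0,0],[0.06,0,0,0,0],[0.06,0,0,0,0],[0.055,0,0,0,0],[0.055,0,0,0,0],[0.055,0,0,0,0],[0.055,0,0,0,0]]' 30 && python3 -c "
from h import *
go(.5435,-.3678,.177,-7.4)"
```

```text
t: 7.17
eef_pos: [0.5449, -0.3702, 0.1836]
tool_rot: [0.001, 0.998, -0.066, 0.001]
contact_force: [-0.9, 1.9, 5.7]
gripper_width: 0.714
grasp_force: 33.6
now [ 0.5449 -0.3702  0.1836] yaw -7.6 tool shift [-0.0018 -0.0022  0.0066] turn about tool z (sign: +=cw from above) -0.2 tilt [ 0.0021 -0.0013]
```

```bash
python3 -m pendant '[[0.055,0,0,-0.01,0],[0.055,0,0,-0.02,0],[0.055,0,0,-0.03,0],[0.055,0,0,0,0],[0.055,0,0,0,0]]' 40 && python3 - <<'E'
from h import *
import time
go(.5703,-.1640,.25,-7.2)
im,d=pic=bot.read_camera("wrist");cv2.imwrite("pics/w2.png",im)
print(rect("wrist","plate",.0,.12,pic));print(rect("wrist","serving_board",.008,.03,pic))
r=bot.trace("plate","wrist")
P=cloud("wrist",d,r[0]["mask"]);print(np.percentile(P[:,2],[2,10,50,90,98]))
go(.5703,-.1640,.25,-7.2);print(bot.get_obs()["contact_force"])
E
```

```text
t: 7.58
eef_pos: [0.5449, -0.37, 0.2438]
tool_rot: [0.001, 0.998, -0.066, 0.001]
contact_force: [-0.3, -0.0, -3.7]
gripper_width: 0.706
grasp_force: 45.6
now [ 0.5449 -0.37    0.2438] yaw -7.6 tool shift [-0.002  -0.2076 -0.0065] turn about tool z (sign: +=cw from above) -0.4 tilt [ 0.0028 -0.0017]
('plate', 0.6, array([ 544.7, -368.8]), array([ 62.5, 145.9]), 'long-axis deg 172.6', 'n', 45095)
('serving_board', 0.76, array([ 531.1, -197.8]), array([ 52.9, 252.6]), 'long-axis deg 157.8', 'n', 16968)
[0.06025846 0.06079397 0.06174205 0.07828388 0.0793451 ]
now [ 0.5444 -0.3689  0.2405] yaw -7.6 tool shift [-0.0014 -0.2066 -0.0092] turn about tool z (sign: +=cw from above) -0.4 tilt [-0.0015  0.0015]
[ 0.0057476  -0.85592315 -1.91131289]
```

View pics/w2.png

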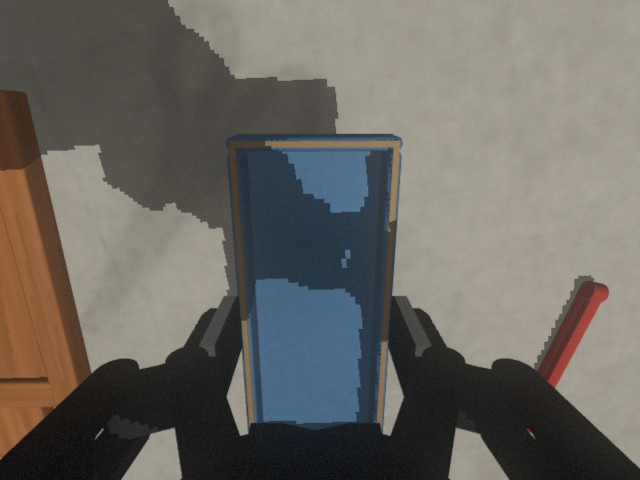

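The plate hangs level and centred in the jaws, with its rim at about (230..400,140) at the far end. Next I carry it over the board.

```bash
python3 -m pendant '[[0.055,0,0,-0.04,0],[0.055,0,-0.025,-0.03,0],[0.055,0,-0.04,0,0],[0.055,0,-0.04,0,0],[0.055,0,-0.04,0,0],[0.055,0,-0.02,0,0],[0.055,0,0,0,0],[0.055,0,0,0,0]]' 40 && python3 - <<'E'
from h import *
go(.5703,-.1640,.25,-7.2)
m=mod("wrist");im,d=bot.read_camera("wrist");cv2.imwrite("pics/w3.png",im);np.save("d3.npy",d)
P=cloud("wrist",d,d>0,m);np.save("P3.npy",P)
for n in ["recess","serving_board"]:
    for r in bot.pinpoint(n,"wrist")[:2]: print(n,r["score"],r["at"],onz("wrist",r["at"],.012 if n=="recess" else 0,m))
r=bot.trace("plate","wrist");Q=cloud("wrist",d,r[0]["mask"],m);print(np.percentile(Q[:,2],[2,50,98]),rect("wrist","plate",.1,.2,(im,d)))
go(.5703,-.1640,.25,-7.2)
E
```

```text
t: 8.45
eef_pos: [0.5668, -0.2041, 0.3106]
tool_rot: [-0.0, 0.998, -0.065, -0.001]
contact_force: [0.9, -0.5, -1.9]
gripper_width: 0.708
grasp_force: 46.0
now [ 0.5668 -0.2041  0.3106] yaw -7.4 tool shift [-0.0016 -0.0401  0.0606] turn about tool z (sign: +=cw from above) -0.2 tilt [-0.0018  0.0006]
[0.13039626 0.13186892 0.14949481] ('plate', 0.63, array([ 566. , -207.1]), array([ 62.1, 145.2]), 'long-axis deg 172.4', 'n', 44846)
now [ 0.5658 -0.2075  0.3117] yaw -7.8 tool shift [-0.0014 -0.0438  0.0617] turn about tool z (sign: +=cw from above) -0.6 tilt [-0.0002 -0.0006]
```

View pics/w3.png

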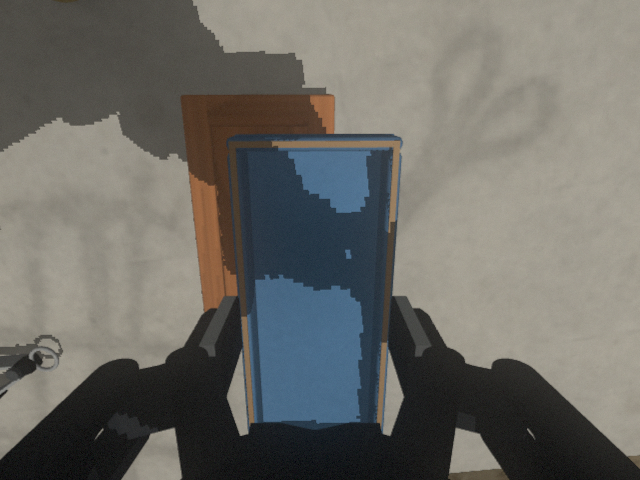

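The plate (rim corners at (230,140) and (400,140)) is in front of the board, whose far edge runs from (181,96) to (335,94). All the edges needed for a relative fit can be seen here.

```bash
python3 - <<'E'
from h import *
P=np.load("P3.npy")
def fr(P,a):
    a=np.radians(a);return P[:,0]*np.cos(a)+P[:,1]*np.sin(a),-P[:,0]*np.sin(a)+P[:,1]*np.cos(a)
B=P[(P[:,2]>.0145)&(P[:,2]<.024)&(abs(P[:,0]-.57)<.2)&(P[:,1]>-.3)&(P[:,1]<-.05)]
T=P[(P[:,2]>.144)&(P[:,2]<.155)]
for nm,Q in (("board",B),("plate",T)):
    print(nm,len(Q),"z",np.median(Q[:,2]))
    # edge orientation: fit left edge & far edge
    u,v=fr(Q,-7.3)
    e=[]
    for lo in np.arange(u.min(),u.max(),.005):
        s=(u>=lo)&(u<lo+.005)
        if s.sum()>20: e.append((lo+.0025,np.percentile(v[s],99.5),np.percentile(v[s],.5)))
    e=np.array(e);print(np.round(e[::3]*1000,1).tolist())
    k=slice(2,-2);print(" left slope deg",-7.3+np.degrees(np.polyfit(e[k,0],e[k,1],1)[0]))
    f=[]
    for lo in np.arange(v.min(),v.max(),.005):
        s=(v>=lo)&(v<lo+.005)
        if s.sum()>20:f.append((lo+.0025,np.percentile(u[s],99.5)))
    f=np.array(f);f1=f[f[:,1]>f[:,1].max()-.006];print(" far edge",np.median(f1[:,1])*1000," slope deg",-7.3-np.degrees(np.polyfit(*f1[1:-1].T,1)[0]), "v range",f1[0,0],f1[-1,0])
E
```

```text
board 9386 z 0.016565145549424995
[[519.1, -39.9, -49.3], [534.1, -40.1, -57.8], [549.1, -40.0, -57.9], [564.1, -39.7, -57.9], [579.1, -40.3, -57.6], [594.1, -40.1, -57.9], [609.1, -39.8, -57.8], [624.1, -39.7, -57.7], [639.1, -40.0, -57.7], [654.1, -39.9, -142.6], [669.1, -40.5, -142.5]]
 left slope deg -7.386141102104374
 far edge 680.3496797231154  slope deg -7.166527502710267 v range -0.14062865191968837 -0.040628651919688286
plate 10895 z 0.14837541833396464
[[536.2, -99.0, -160.7], [551.2, -99.1, -160.4], [566.2, -99.1, -160.7], [581.2, -99.4, -160.3], [596.2, -86.5, -173.3], [611.2, -99.0, -160.6], [626.2, -98.9, -160.8], [641.2, -98.9, -160.7], [656.2, -99.4, -160.0]]
 left slope deg -7.143254595117148
 far edge 660.6130588615472  slope deg -7.219261314831555 v range -0.16108010311924473 -0.10108010311924467
```

```bash
cat >> h.py <<'E'
def fitcheck(name,z0):
    go(.5703,-.1640,.25,-7.2)
    m=mod("wrist");im,d=bot.read_camera("wrist");cv2.imwrite("pics/%s.png"%name,im)
    P=cloud("wrist",d,d>0,m);a=np.radians(-7.3)
    u=P[:,0]*np.cos(a)+P[:,1]*np.sin(a);v=-P[:,0]*np.sin(a)+P[:,1]*np.cos(a);z=P[:,2]
    s=(z>z0-.005)&(z<z0+.005)&(u<.68)&(u>.61)&(abs(v+.091)<.05)
    print("plate z",np.median(z[s]),"v",np.percentile(v[s],[.5,99.5]),"far",np.percentile(u[s],99))
    b=(z>.0145)&(z<.024)&(abs(u-.58)<.12)&(abs(v+.091)<.06)
    print("board z",np.median(z[b]),"v",np.percentile(v[b],[.5,99.5]),"far",np.percentile(u[b],99.5))
E
python3 -m pendant '[[0.055,-0.0015,-0.02,0,0],[0.055,-0.0015,-0.0184,0.02,0],[0.055,0,0,0.03,0],[0.055,0,0,0.025,0],[0.055,0,0,0.01,0],[0.055,0,0,0,0],[0.055,0,0,0,0]]' 40 && python3 - <<'E'
from h import *
fitcheck("w4",.063)
E
```

```text
t: 9.28
eef_pos: [0.5685, -0.1687, 0.2273]
tool_rot: [0.0, 0.998, -0.067, 0.0]
contact_force: [0.2, -0.1, -1.2]
gripper_width: 0.707
grasp_force: 46.0
now [ 0.5685 -0.1687  0.2273] yaw -7.7 tool shift [ 0.0012 -0.0049 -0.0227] turn about tool z (sign: +=cw from above) -0.5 tilt [-0.     -0.0008]
plate z 0.06490201301078813 v [-0.12574635 -0.06423243] far 0.6580001704304356
board z 0.016568432162754415 v [-0.14266585 -0.03994255] far 0.6805069021239931
```

View pics/w4.png

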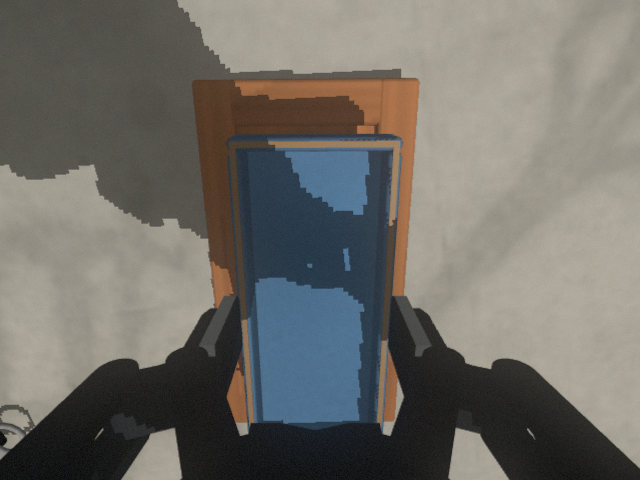

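The plate's far rim is at row 140 and the board's far edge at row 80. The plate sits slightly right of the centre line, so I need about 3.7 mm to the left.

```bash
python3 -m pendant '[[0.055,0,-0.0037,0,0],[0.055,0,0,0.018,0],[0.055,0,0,0,0],[0.055,0,0,0,0],[0.055,0,0,0,0]]' 40 && python3 - <<'E'
from h import *
fitcheck("w5",.047)
E
```

```text
t: 9.75
eef_pos: [0.5693, -0.1641, 0.2098]
tool_rot: [0.0, 0.998, -0.066, 0.001]
contact_force: [-0.3, -1.2, -2.0]
gripper_width: 0.711
grasp_force: 46.0
now [ 0.5693 -0.1641  0.2098] yaw -7.6 tool shift [ 0.0011 -0.0002 -0.0402] turn about tool z (sign: +=cw from above) -0.4 tilt [ 0.001  -0.0004]
plate z 0.04744002008068993 v [-0.12088044 -0.05933483] far 0.6583669865362649
board z 0.016586715509172095 v [-0.14251081 -0.04005209] far 0.6804966679639599
```

```bash
python3 -m pendant '[[0.055,-0.0005,0.001,0,0],[0.055,0,0,0.007,0],[0.055,0,0,0.005,0],[0.055,0,0,0.002,0],[0.055,0,0,0,0],[0.055,0,0,0,0]]' 40 && python3 - <<'E'
from h import *
fitcheck("w6",.034)
E
```

```text
t: 10.3
eef_pos: [0.5684, -0.165, 0.1957]
tool_rot: [-0.001, 0.998, -0.066, 0.0]
contact_force: [-3.5, 4.2, 12.9]
gripper_width: 0.711
grasp_force: 47.5
now [ 0.5684 -0.165   0.1957] yaw -7.6 tool shift [ 0.0018 -0.0013 -0.0543] turn about tool z (sign: +=cw from above) -0.4 tilt [0.0004 0.0012]
plate z 0.03354118790332124 v [-0.12159824 -0.06007333] far 0.6574208867054189
board z 0.0166881226910019 v [-0.14210662 -0.04045761] far 0.6802271066965395
```

```bash
python3 -m pendant '[[0.085,0,0,0,0],[0.085,0,0,0,0],[0.085,0,0,0,0],[0.085,0,0,-0.01,0],[0.085,0,0,-0.03,0],[0.085,0,0,-0.04,0],[0.085,0,0,-0.04,0],[0.085,0,0,0,0]]' && python3 - <<'E'
from h import *
pic=bot.read_camera("wrist");cv2.imwrite("pics/w7.png",pic[0])
print(rect("wrist","plate",.028,.045,pic))
m=mod("wrist");mk=bot.trace("plate","wrist")[0]["mask"];P=cloud("wrist",pic[1],mk,m)
T=P[(P[:,2]>.03)&(P[:,2]<.04)];F=P[(P[:,2]>.01)&(P[:,2]<.027)]
for Q in(T,F):
    c=np.linalg.lstsq(np.c_[Q[:,:2]-Q[:,:2].mean(0),np.ones(len(Q))],Q[:,2],rcond=None)[0];print(c,len(Q))
c=bot.camera_model("wrist")
r=bot.pinpoint("recess","wrist");print([(x["score"],onz("wrist",x["at"],.012,m)) for x in r[:1]])
go(.45,.148,.33,107)
m=mod("top");pic=bot.read_camera("top")
P=cloud("top",pic[1],bot.trace("tongs","top")[0]["mask"],m);np.save("tg.npy",P);print(len(P),rect("top","tongs",-.01,.05,pic))
E
```

```text
t: 11.02
eef_pos: [0.5697, -0.167, 0.3222]
tool_rot: [0.002, 0.998, -0.067, 0.005]
contact_force: [0.5, -0.8, 0.1]
gripper_width: 0.995
grasp_force: 0.0
('plate', 0.73, array([ 565.2, -162.5]), array([ 62. , 149.8]), 'long-axis deg 172.6', 'n', 3457)
[-0.00107871  0.00020106  0.03025786] 87
[-0.00736562  0.00268531  0.01272343] 12840
[]
now [ 0.5682 -0.1644  0.3143] yaw -7.6 tool shift [-0.1585 -0.2941 -0.0154] turn about tool z (sign: +=cw from above) -114.6 tilt [-0.0008  0.0008]
147 ('tongs', 0.49, array([477. , 192.5]), array([ 11.3, 168.5]), 'long-axis deg 91.7', 'n', 147)
```

View pics/w7.png

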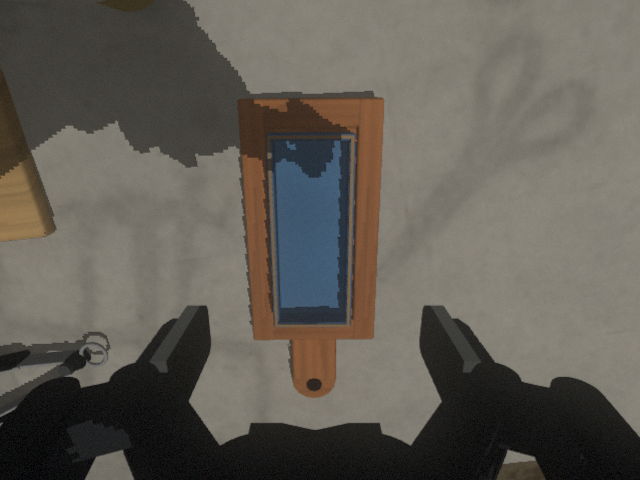

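The plate lies in the recess with even margins: the rim spans (268..355, 135..327) inside the board. Now to the tongs.

```bash
python3 -m pendant '[[0.085,-0.018,-0.033,-0.004,0],[0.085,-0.018,-0.033,-0.004,0],[0.085,-0.018,-0.033,-0.004,0],[0.085,-0.018,-0.033,-0.004,0],[0.085,-0.018,-0.033,-0.004,0],[0.085,-0.018,-0.033,-0.004,0],[0.085,-0.018,-0.033,-0.004,0],[0.085,-0.016,-0.03,0,0],[0.085,-0.016,-0.03,0,-7.1],[0.085,0,0,0,-7.1],[0.085,0,0,0,-7.1],[0.085,0,0,0,-7.1]]' && python3 -m pendant '[[0.085,0,0,0,-7.1],[0.085,0,0,0,-7.1],[0.085,0,0,0,-7.1],[0.085,0,0,0,-7.1],[0.085,0,0,0,-7.1],[0.085,0,0,0,-7.1],[0.085,0,0,0,-7.1],[0.085,0,0,0,-7.1],[0.085,0,0,0,-7.1],[0.085,0,0,0,-7.1],[0.085,0,0,0,-7.1],[0.085,0,0,0,-7.1]]' && python3 -m pendant '[[0.085,0,0,0,0],[0.085,0,0,0,0]]' && python3 - <<'E'
from h import *
m=mod("wrist");im,d=bot.read_camera("wrist");cv2.imwrite("pics/w8.png",im);np.save("d8.npy",d)
for n,z in[("tongs",0),("tongs_grip",.012),("tongs_tip",.012)]:
    for r in bot.pinpoint(n,"wrist")[:2]: print(n,r["score"],np.round(r["at"]),onz("wrist",r["at"],z,m))
tr=bot.trace("tongs","wrist");print(len(tr))
if tr: np.save("P8.npy",cloud("wrist",d,tr[0]["mask"],m)); print(rect("wrist","tongs",.012,.04,(im,d)))
P=cloud("wrist",d,d>0,m);np.save("P8a.npy",P)
go(.45,.148,.33,107)
E
```

```text
t: 12.37
eef_pos: [0.4498, 0.1456, 0.3421]
tool_rot: [0.001, 0.983, 0.185, -0.001]
contact_force: [0.6, -0.1, 1.1]
gripper_width: 0.993
grasp_force: 0.0
t: 13.37
eef_pos: [0.4501, 0.1444, 0.3422]
tool_rot: [-0.0, 0.6, 0.8, -0.001]
contact_force: [0.3, -0.5, 0.1]
gripper_width: 0.994
grasp_force: 0.0
t: 13.53
eef_pos: [0.4502, 0.1443, 0.3424]
tool_rot: [-0.0, 0.603, 0.797, -0.0]
contact_force: [-1.0, -0.3, 1.3]
gripper_width: 0.994
grasp_force: 0.0
tongs 0.57 [315. 296.] [0.47184944 0.06615009 0.        ]
1
('tongs', 0.8, array([452.9, 151. ]), array([108.7, 243.9]), 'long-axis deg 103.7', 'n', 4310)
now [0.4503 0.1447 0.3426] yaw 105.9 tool shift [0.0033 0.0006 0.0126] turn about tool z (sign: +=cw from above) -1.1 tilt [-0.0002 -0.0005]
```

View pics/w8.png

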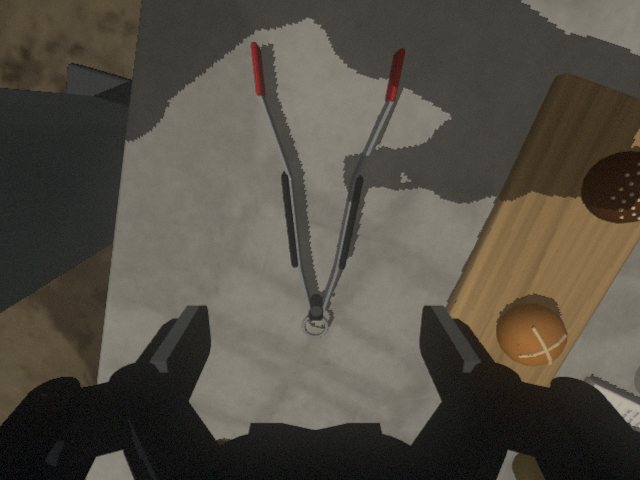

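The tongs' pivot is at about (316,305), the black grips at (290,220) and (352,222), and the red tips at (257,70) and (397,75). I'll fit their axis from the depth.

```bash
python3 - <<'E'
from h import *
im=cv2.imread("pics/w8.png");d=np.load("d8.npy");m=mod("wrist")
hsv=cv2.cvtColor(im,cv2.COLOR_BGR2HSV)
red=((hsv[...,0]<8)|(hsv[...,0]>172))&(hsv[...,1]>150)&(hsv[...,2]>60)
u=np.arange(640)[None,:]*np.ones((480,1))
red[150:]=0
res=[]
for s in (red&(u<320),red&(u>320)&(u<450)):
    P=cloud("wrist",d,s,m);P=P[P[:,2]>.018];res.append(P);print("tip",len(P),np.median(P,0),P[:,:2].min(0),P[:,:2].max(0))
P=np.load("P8.npy");P=P[P[:,2]>.016]
t=sum(r.mean(0) for r in res)/2
for a in [99,100,101,102,103,104,105,106]:
    r=np.radians(a);U=(P[:,0]-t[0])*np.cos(r)+(P[:,1]-t[1])*np.sin(r);V=-(P[:,0]-t[0])*np.sin(r)+(P[:,1]-t[1])*np.cos(r)
    rows=[]
    for lo in np.arange(-.19,.02,.02):
        s=(U>lo)&(U<lo+.01)
        L=s&(V>0.0);Rr=s&(V<0.0)
        if L.sum()>3 and Rr.sum()>3: rows.append((lo,V[L].max(),V[Rr].min(),V[L].max()/2+V[Rr].min()/2))
    rows=np.array(rows);k=np.polyfit(rows[:,0],rows[:,3],1);print(a,"slope deg",np.degrees(k[0]),"U range",U.min(),U.max())
    if a in(102,104,):print(np.round(rows*1000,1).tolist())
E
```

```text
tip 250 [0.37849045 0.24159525 0.0236226 ] [0.37189359 0.2247134 ] [0.38508771 0.25699031]
tip 262 [0.477087   0.26474753 0.02358862] [0.47373384 0.24751719] [0.48113569 0.28175155]
99 slope deg 4.56253026447808 U range -0.20462898039263333 0.020777218489256136
100 slope deg 3.5417627350260936 U range -0.20479555880498593 0.019868935136520535
101 slope deg 2.5097018413218555 U range -0.20489975450622744 0.018971851325818512
102 slope deg 1.4644751479264193 U range -0.2049415357573378 0.01807364006150048
[[-190.0, 6.1, -15.0, -4.5], [-170.0, 11.6, -19.6, -4.0], [-150.0, 20.1, -27.4, -3.7], [-130.0, 23.4, -29.3, -2.9], [-110.0, 26.7, -31.7, -2.5], [-90.0, 29.9, -33.7, -1.9], [-70.0, 32.2, -34.7, -1.2], [-50.0, 40.4, -42.1, -0.9], [-30.0, 48.3, -49.1, -0.4], [-10.0, 53.0, -52.0, 0.5], [10.0, 54.3, -54.1, 0.1]]
103 slope deg 0.4587344704880017 U range -0.20492088983134327 0.017169923391336425
104 slope deg -0.5957976230667461 U range -0.2048378230171929 0.017338651383816416
[[-190.0, 12.4, -8.7, 1.8], [-170.0, 17.2, -13.9, 1.6], [-150.0, 25.0, -22.9, 1.1], [-130.0, 27.7, -25.0, 1.3], [-110.0, 30.2, -28.1, 1.1], [-90.0, 32.6, -30.8, 0.9], [-70.0, 33.6, -33.1, 0.3], [-50.0, 41.8, -41.4, 0.2], [-30.0, 48.5, -48.4, 0.1], [-10.0, 52.2, -52.2, -0.0], [10.0, 54.2, -54.6, -0.2]]
105 slope deg -1.6406609249101085 U range -0.2046923606178429 0.018248928274105337
106 slope deg -2.626055766347407 U range -0.20454981900033006 0.01915364636406061
```

```bash
python3 -c "
from h import *
go(.4540,.1433,.172,103.4)"; python3 -m pendant '[[0.085,0,0.003,0.03,2.5],[0.085,0,0,0.035,0],[0.085,0,0,0.035,0],[0.085,0,0,0.03,0],[0.085,0,0,0.01,0],[0.085,0,0,0,0],[0.085,0,0,0,0]]' 30 && python3 -c "
from h import *
go(.4540,.1433,.172,103.4)"
```

```text
now [0.4503 0.1447 0.3426] yaw 105.9 tool shift [-0.0022  0.0032  0.1706] turn about tool z (sign: +=cw from above) 2.5 tilt [-0.0002 -0.0005]
t: 14.42
eef_pos: [0.4537, 0.1452, 0.2032]
tool_rot: [0.0, 0.62, 0.785, -0.0]
contact_force: [-0.1, 0.4, 0.4]
gripper_width: 0.998
grasp_force: 0.0
now [0.4537 0.1452 0.2032] yaw 103.4 tool shift [-0.0019 -0.0001  0.0312] turn about tool z (sign: +=cw from above) 0.0 tilt [ 0.0001 -0.0004]
```

```bash
python3 -m pendant '[[0.085,-0.002,0,0.02,0],[0.085,0,0,0.011,0],[0.085,0,0,0,0],[0.085,0,0,0,0]]' 30 && python3 -m pendant '[[0.06,0,0,0,0],[0.055,0,0,0,0],[0.05,0,0,0,0],[0.046,0,0,0,0],[0.046,0,0,0,0],[0.046,0,0,0,0],[0.046,0,0,0,0]]' 30 && python3 -c "
from h import *
go(.4540,.1433,.172,103.4)"
```

```text
t: 14.75
eef_pos: [0.4544, 0.1437, 0.1731]
tool_rot: [0.0, 0.619, 0.785, 0.001]
contact_force: [0.4, 0.6, 0.0]
gripper_width: 0.99
grasp_force: 0.0
t: 15.33
eef_pos: [0.4547, 0.1439, 0.173]
tool_rot: [0.0, 0.619, 0.785, 0.002]
contact_force: [0.0, 0.5, 9.3]
gripper_width: 0.538
grasp_force: 8.2
now [0.4547 0.1439 0.173 ] yaw 103.5 tool shift [-0.0004 -0.0008  0.001 ] turn about tool z (sign: +=cw from above) 0.1 tilt [0.0026 0.0018]
```

```bash
python3 -m pendant '[[0.046,0,0,-0.01,0],[0.046,0,0,-0.02,0],[0.046,0,0,-0.03,0],[0.046,0,0,-0.03,0],[0.046,0,0,-0.03,0],[0.046,0,0,-0.02,0],[0.046,0,0,0,0],[0.046,0,0,0,0]]' 30 && python3 - <<'E'
from h import *
go(.545,.097,.30,0)
m=mod("wrist");im,d=bot.read_camera("wrist");cv2.imwrite("pics/w9.png",im);np.save("d9.npy",d)
p,R,o=tool();tr=bot.trace("tongs","wrist");print(len(tr),o["grasp_force"],o["gripper_width"])
hsv=cv2.cvtColor(im,cv2.COLOR_BGR2HSV)
red=((hsv[...,0]<8)|(hsv[...,0]>172))&(hsv[...,1]>150)&(hsv[...,2]>60);red&=np.isfinite(d)
n,l,st,ce=cv2.connectedComponentsWithStats(red.astype(np.uint8))
for i in range(1,n):
    if st[i,4]>100:
        P=(cloud("wrist",d,l==i,m)-p)@R;print(ce[i].round(),st[i,4],"tool frame med",np.median(P,0).round(4),P.min(0).round(4),P.max(0).round(4))
E
```

```text
t: 16.0
eef_pos: [0.4536, 0.1437, 0.3127]
tool_rot: [-0.0, 0.619, 0.785, 0.001]
contact_force: [-0.1, -0.8, -2.6]
gripper_width: 0.539
grasp_force: 6.2
now [0.4536 0.1437 0.3127] yaw 103.5 tool shift [-0.0667  0.0779  0.0127] turn about tool z (sign: +=cw from above) 103.5 tilt [0.0014 0.002 ]
1 6.151958833797835 0.5368423098668231
[189.  24.] 1360 tool frame med [ 0.1063 -0.0355  0.1484] [ 0.0964 -0.039   0.1453] [ 0.1161 -0.0344  0.1692]
[439.  30.] 1814 tool frame med [0.1047 0.0367 0.1498] [0.0961 0.0354 0.1452] [0.1162 0.0411 0.1693]
```

View pics/w9.png

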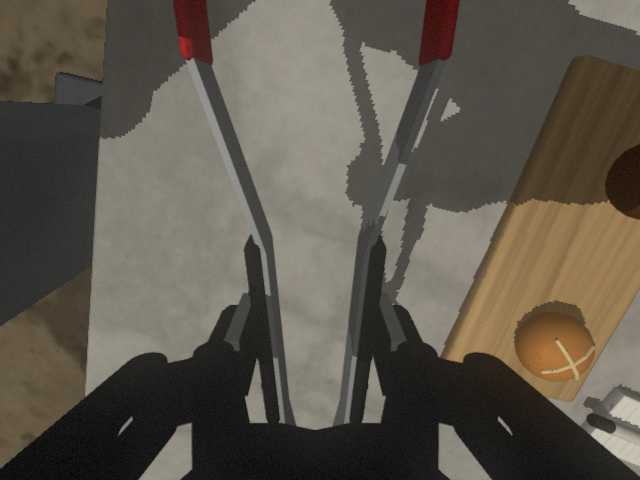

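The tongs are held open and level. The red tips enter at the top of the picture, at (192,30) and (438,30), and the roll is at (555,345). Now I rotate and carry them above the roll.

```bash
python3 -m pendant '[[0.046,-0.022,0.026,0,0],[0.046,-0.022,0.026,0,0],[0.046,-0.022,0.026,0,0],[0.046,0,0,0,7],[0.046,0,0,0,7],[0.046,0,0,0,7],[0.046,0,0,0,7],[0.046,0,0,0,7],[0.046,0,0,0,7],[0.046,0,0,0,7],[0.046,0,0,0,7]]' 30 && python3 -m pendant '[[0.046,0,0,0,7],[0.046,0,0,0,7],[0.046,0,0,0,7],[0.046,0,0,0,7],[0.046,0,0,0,7],[0.046,0,0,0,7],[0.046,0,0,0,5.5],[0.046,0,0,0,0],[0.046,0,0,0,0]]' && python3 - <<'E'
from h import *
m=mod("wrist");im,d=bot.read_camera("wrist");cv2.imwrite("pics/w10.png",im)
p,R,o=tool();print(p,"yaw",np.degrees(np.arctan2(R[1,0],R[0,0])),o["gripper_width"],o["grasp_force"])
from scipy.optimize import least_squares
for c in ("wrist","top"):
    if c=="top": m=mod(c);im,d=bot.read_camera(c)
    for r in bot.trace("roll",c)[:1]:
        P=cloud(c,d,r["mask"],m);P=P[(P[:,2]>.022)&(P[:,2]<.07)]
        h,_=cv2.minEnclosingCircle(P[:,:2].astype(np.float32)*1000)
        P2=P[P[:,2]>.05];print(c,r["score"],r["at"],len(P),"enc",h,_, "top med",P2.mean(0) if len(P2) else 0, "zmax",P[:,2].max())
    for r in bot.pinpoint("roll",c)[:1]: print("pin",onz(c,r["at"],.018,m),r["score"])
E
```

```text
t: 17.02
eef_pos: [0.5444, 0.0973, 0.31]
tool_rot: [0.0, 0.917, 0.4, -0.002]
contact_force: [0.4, -1.2, -1.6]
gripper_width: 0.544
grasp_force: 6.2
t: 17.77
eef_pos: [0.5446, 0.0973, 0.3103]
tool_rot: [0.001, 1.0, 0.001, -0.001]
contact_force: [-0.7, -0.5, -1.8]
gripper_width: 0.539
grasp_force: 6.1
[0.54467482 0.09724722 0.31063545] yaw 0.13452980683071586 0.5392916588215118 6.149847624474205
wrist 0.88 [309.3, 55.6] 7051 enc (655.8274536132812, 99.58586120605469) 27.012670516967773 top med [0.65565148 0.0995367  0.0544443 ] zmax 0.0605238357091361
pin [0.65708464 0.09949148 0.018     ] 0.77
top 0.74 [300.0, 235.7] 227 enc (658.9193115234375, 98.0770034790039) 26.052635192871094 top med [0.66023139 0.0959605  0.0558456 ] zmax 0.0653450602495132
pin [0.64518412 0.09622991 0.018     ] 0.77
```

View pics/w10.png

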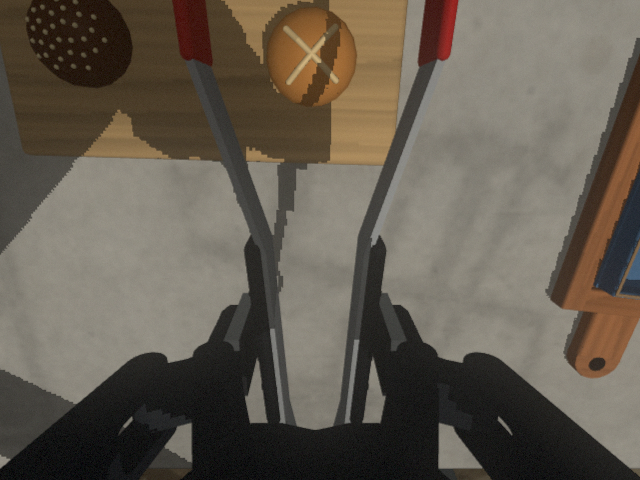

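The golden roll is at (312,57), centred between the tips. The seeded roll is at (80,40), outside the left arm. Now I descend.

```bash
python3 -m pendant '[[0.046,-0.003,-0.003,0,0],[0.046,0,0,0.03,0],[0.046,0,0,0.03,0],[0.046,0,0,0.02,0],[0.046,0,0,0,0],[0.046,0,0,0,0]]' 30 && python3 - <<'E'
from h import *
m=mod("wrist");im,d=bot.read_camera("wrist");cv2.imwrite("pics/w11.png",im)
p,R,o=tool();go(.5418,.0996,.1945,0)
for r in bot.trace("roll","wrist")[:1]:
    P=cloud("wrist",d,r["mask"],m);P=P[(P[:,2]>.022)&(P[:,2]<.07)]
    h,rr=cv2.minEnclosingCircle(P[:,:2].astype(np.float32)*1000)
    print(r["score"],len(P),h,rr,P[:,:2].min(0),P[:,:2].max(0))
hsv=cv2.cvtColor(im,cv2.COLOR_BGR2HSV)
red=((hsv[...,0]<5)|(hsv[...,0]>172))&(hsv[...,1]>170)&(hsv[...,2]>60)
n,l,st,ce=cv2.connectedComponentsWithStats(red.astype(np.uint8))
for i in range(1,n):
    if st[i,4]>300:
        P=cloud("wrist",d,l==i,m);print(ce[i].round(),st[i,4],"world",P.min(0).round(4),P.max(0).round(4))
E
```

```text
t: 18.57
eef_pos: [0.5417, 0.1005, 0.2316]
tool_rot: [0.0, 1.0, -0.0, -0.001]
contact_force: [-0.2, -0.2, -0.7]
gripper_width: 0.543
grasp_force: 6.1
now [0.5422 0.1003 0.2326] yaw -0.0 tool shift [-0.0005  0.0007  0.0381] turn about tool z (sign: +=cw from above) -0.0 tilt [ 0.0007 -0.0002]
0.93 10843 (655.3969116210938, 99.49858093261719) 26.78941535949707 [0.62894504 0.07274987] [0.66267757 0.1261838 ]
[191.  29.] 1413 world [0.6368 0.1357 0.0599] [0.6569 0.1405 0.0856]
[445.  26.] 917 world [0.6368 0.0609 0.0635] [0.6561 0.0657 0.0849]
```

```bash
python3 -m pendant '[[0.046,0.0005,0.001,0.015,0],[0.046,0,0,0.015,0],[0.046,0,0,0.008,0],[0.046,0,0,0,0],[0.046,0,0,0,0]]' 30 && python3 -m pendant '[[0.042,0,0,0,0],[0.039,0,0,0,0],[0.036,0,0,0,0],[0.033,0,0,0,0],[0.03,0,0,0,0],[0.03,0,0,0,0],[0.03,0,0,0,0],[0.03,0,0,0,0]]' 40
```

```text
t: 19.08
eef_pos: [0.5428, 0.0994, 0.1945]
tool_rot: [-0.0, 1.0, -0.0, 0.0]
contact_force: [-0.0, -0.1, -0.6]
gripper_width: 0.543
grasp_force: 6.1
t: 19.75
eef_pos: [0.5428, 0.0995, 0.194]
tool_rot: [-0.0, 1.0, -0.0, 0.001]
contact_force: [1.9, 0.7, 0.9]
gripper_width: 0.424
grasp_force: 40.5
```

```bash
python3 -m pendant '[[0.03,0,0,-0.005,0],[0.03,0,0,-0.01,0],[0.03,0,0,-0.015,0],[0.03,0,0,-0.02,0],[0.03,0,0,-0.02,0],[0.03,0,0,-0.01,0],[0.03,0,0,-0.005,0],[0.03,0,0,0,0]]' 45 && python3 - <<'E'
from h import *
m=mod("wrist");im,d=bot.read_camera("wrist");cv2.imwrite("pics/w12.png",im)
o=bot.get_obs();print(o["gripper_width"],o["grasp_force"])
for r in bot.trace("roll","wrist")[:1]:
    P=cloud("wrist",d,r["mask"],m);print(r["score"],np.percentile(P[:,2],[1,50,99]),P[:,:2].mean(0))
go(.453,-.164,.25,0)
E
```

```text
t: 20.42
eef_pos: [0.5425, 0.0995, 0.2795]
tool_rot: [-0.0, 1.0, -0.0, 0.0]
contact_force: [0.4, 0.4, -2.1]
gripper_width: 0.425
grasp_force: 45.9
0.42192258436480123 45.90071618556976
now [0.5421 0.0997 0.278 ] yaw 0.0 tool shift [-0.089   0.2637  0.0281] turn about tool z (sign: +=cw from above) 0.0 tilt [-0.0012  0.0002]
```

View pics/w12.png

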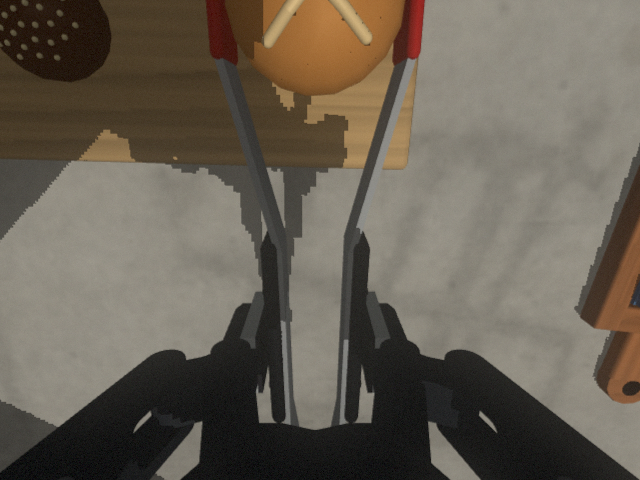

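The roll is held between the tips at (315,40), cross up, and clear of the board. Now I carry it to the plate.

```bash
python3 -m pendant '[[0.03,-0.004,0.012,0,0],[0.03,-0.008,0.024,0,0],[0.03,-0.008,0.024,0,0],[0.03,-0.008,0.024,0,0],[0.03,-0.008,0.024,0,0],[0.03,-0.008,0.024,0,0],[0.03,-0.008,0.024,0,0],[0.03,-0.008,0.024,0,0],[0.03,-0.008,0.024,0,0],[0.03,-0.008,0.024,0,0],[0.03,-0.008,0.024,0,0],[0.03,-0.005,0.012,0,0]]' 45 && python3 -m pendant '[[0.03,0,0,0.008,0],[0.03,0,0,0.012,0],[0.03,0,0,0.008,0],[0.03,0,0,0,0],[0.03,0,0,0,0],[0.03,0,0,0,0]]' && python3 - <<'E'
from h import *
go(.453,-.164,.25,0)
for c in("wrist","top","scene"):
    m=mod(c);im,d=bot.read_camera(c);cv2.imwrite(f"pics/f_{c}.png",im)
    for n in("roll","plate"):
        for r in bot.trace(n,c)[:1]:
            P=cloud(c,d,r["mask"],m);print(c,n,round(r["score"],2),r["at"],P.mean(0).round(4),np.percentile(P,[1,99],axis=0).round(3).tolist())
    print(rect(c,"plate",.028,.045,(im,d)))
im=np.hstack([cv2.imread("pics/f_scene.png")[190:430,220:520],cv2.imread("pics/f_wrist.png")[0:240,140:500]]);cv2.imwrite("pics/f.png",im)
o=bot.get_obs();print(o["gripper_width"],o["grasp_force"],o["contact_force"])
E
```

```text
t: 21.52
eef_pos: [0.4509, -0.1678, 0.2784]
tool_rot: [0.001, 1.0, -0.002, -0.001]
contact_force: [0.2, 0.3, -2.1]
gripper_width: 0.42
grasp_force: 45.9
t: 22.02
eef_pos: [0.4535, -0.1643, 0.2507]
tool_rot: [0.0, 1.0, 0.0, -0.0]
contact_force: [1.2, 0.2, -1.6]
gripper_width: 0.423
grasp_force: 45.9
now [ 0.4535 -0.1643  0.2507] yaw 0.0 tool shift [-0.0005 -0.0003  0.0007] turn about tool z (sign: +=cw from above) 0.0 tilt [-0.0004 -0.0002]
wrist roll 0.9 [313.5, 36.8] [ 0.5527 -0.1639  0.1054] [[0.54, -0.188, 0.092], [0.563, -0.139, 0.113]]
wrist plate 0.87 [308.5, 136.8] [ 0.5213 -0.1608  0.0222] [[0.491, -0.191, 0.015], [0.553, -0.127, 0.08]]
('plate', 0.87, array([ 525.5, -158.8]), array([62.3, 67.1]), 'long-axis deg 172.7', 'n', 3212)
top roll 0.76 [413.7, 272.6] [ 0.5657 -0.1632  0.1067] [[0.542, -0.19, 0.092], [0.591, -0.139, 0.118]]
top plate 0.72 [403.5, 284.0] [ 0.5723 -0.163   0.0236] [[0.496, -0.204, 0.01], [0.64, -0.127, 0.095]]
('plate', 0.72, array([ 566.9, -164.7]), array([ 62.7, 149.3]), 'long-axis deg 172.5', 'n', 264)
scene roll 0.65 [374.7, 260.7] [ 0.5584 -0.1731  0.1081] [[0.465, -0.225, 0.088], [0.584, -0.144, 0.169]]
scene plate 0.76 [374.4, 295.8] [ 0.5647 -0.175   0.0236] [[0.489, -0.203, 0.015], [0.638, -0.141, 0.037]]
('plate', 0.76, array([ 564.8, -175.4]), array([ 44.2, 151.8]), 'long-axis deg 173.7', 'n', 329)
0.4215045144154931 45.89797854423523 [ 1.11038294 -0.03221428 -1.61777511]
```

View pics/f.png

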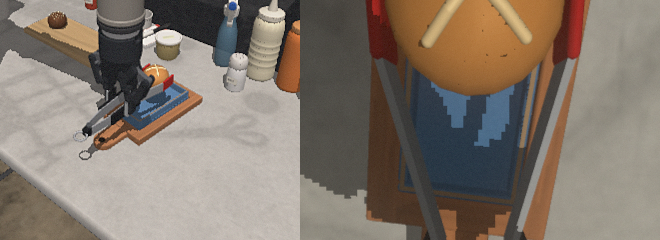

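The roll is upright in the tongs, centred over the seated plate and about 4 cm above its rim. I'm handing in.

```bash
python3 -c "
from station import bot
print(bot.hand_in())"
```

```text
the job is handed in; nothing more can be done
None
```

The job is handed in: the plate is seated in the serving board's recess, and the cross-cut roll is held right way up in the squeezed tongs over its middle, about 4 cm above the rim; no verdict came back from the hand-in.

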